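# Set up the mixing scale for a two-part batch

## Task

Get the mixing scale ready for a two-part resin batch: with its pan empty, switch it on with the green key and then choose grams with the white key. Next take just the top cup off the nested stack, set it down gently, upright in the middle of the pan, and let go; then tare with the yellow key and after that start the mix programme with the blue key. Press each key right down and let it come back up before the next, keep off the red key (it wipes the memory), and leave the other cups and everything else on the bench where they stand.

Things in the scene. Friction and masses are not known exactly. Their poses are not given: they have to be found in the camera images.
- scale: White and grey bench scale, fixed, 290 (its x) x 220 (its y) x 78 mm high with pan; place and yaw vary. Origin: centre of its underside, on the bench. x points from the key panel (front, towards the robot) to the rear, y to the left seen from the front, z up. Keys in one row at x = -119 mm, from the left: green, yellow, red, white, blue, 38 mm apart, on a panel sloping 8 degrees down to the front.
- pan_centre (a point): Centre of the top face of the scale's round stainless pan, 78 mm above the bench; flat, 150 mm in diameter, at x = +57 mm in the scale's frame; does not move under load.
- power_top (a point): Centre of the top face of the green (on) key (cap 22 x 24 mm, standing 7 mm proud of the panel, about 46 mm above the bench), leftmost key, at y = +76 mm in the scale's frame. Sinks with the key.
- tare_top (a point): Centre of the top face of the yellow (tare) key (cap 22 x 24 mm, standing 7 mm proud of the panel, about 46 mm above the bench), at y = +38 mm in the scale's frame. Sinks with the key.
- clear_top (a point): Centre of the top face of the red (clear memory) key (cap 22 x 24 mm, standing 7 mm proud of the panel, about 46 mm above the bench), the middle key, at y = 0 in the scale's frame; not to be pressed. Sinks with the key.
- units_top (a point): Centre of the top face of the white (units) key (cap 22 x 24 mm, standing 7 mm proud of the panel, about 46 mm above the bench), at y = -38 mm in the scale's frame. Sinks with the key.
- mix_top (a point): Centre of the top face of the blue (mix programme) key (cap 22 x 24 mm, standing 7 mm proud of the panel, about 46 mm above the bench), rightmost key, at y = -76 mm in the scale's frame. Sinks with the key.
- key_power (a joint): Joint of the green key, scale on. 0 = up, 0.004 m = fully down; a spring pushes it back: 1.6 N to start it moving, 4 N fully down. It counts as pressed beyond 3 mm.
- key_tare (a joint): Joint of the yellow key, tare. 0 = up, 0.004 m = fully down; a spring pushes it back: 1.6 N to start it moving, 4 N fully down. It counts as pressed beyond 3 mm.
- key_clear (a joint): Joint of the red key, clear memory. 0 = up, 0.004 m = fully down; a spring pushes it back: 1.6 N to start it moving, 4 N fully down. It counts as pressed beyond 3 mm.
- key_units (a joint): Joint of the white key, units. 0 = up, 0.004 m = fully down; a spring pushes it back: 1.6 N to start it moving, 4 N fully down. It counts as pressed beyond 3 mm.
- key_mix (a joint): Joint of the blue key, mix programme. 0 = up, 0.004 m = fully down; a spring pushes it back: 1.6 N to start it moving, 4 N fully down. It counts as pressed beyond 3 mm.
- cup_top_centre (a point): Centre (half-way up, on the axis) of the uppermost of three equal milky-white plastic cups nested in a stack 120 mm high. A cup is 72 mm high, open on top, 25 g, wall 2 mm: upright collar 62 mm across (rim bead 64 mm) over the upper 24 mm, then a flat shoulder and a body tapering from 54 mm to a foot 39 mm across. z up along the axis: rim at +36, shoulder +12, foot -36 mm.
- cup_next_centre (a point): Same point of the second cup, 24 mm below. The top cup's shoulder sits loosely on this cup's rim, so only the 24 mm collar of the top cup shows above it; its lower 48 mm stand inside with about 2 mm play: it lifts straight up. This cup stays in the stack.
- cup_low_centre (a point): Same point of the bottom cup, which stands on the bench with its foot; stays where it is.
- resin_tin: Upright resin tin, silver with a blue band, 74 mm in diameter, 108 mm high, loose. Origin: centre of its underside. It, the two bottles, the can, the cartridge and the cup stack swap places between starts and stand close together.
- hardener: Upright white bottle with a yellow label and red cap, 54 mm in diameter, 150 mm high, loose. Origin: centre of its underside.
- primer_can: Upright spray can, grey with an orange band and black cap, 65 mm in diameter, 187 mm high, loose. Origin: centre of its underside.
- cartridge: Sealant cartridge standing on end, black with a white label and a yellow nozzle upwards, 50 mm in diameter, 180 mm high, loose. Origin: centre of its underside.
- polish: Upright green bottle with a white cap, 60 mm in diameter, 137 mm high, loose. Origin: centre of its underside.
- tape: Yellow roll of tape lying flat, 100 mm in diameter, 25 mm high, loose. Origin: centre of its underside.
- spatula: Spatula with a black handle, 190 mm long, lying on the left, loose; its x axis points from handle to blade.
- wrench: Steel wrench, 180 mm long, lying on the right, loose; its x axis runs along it.
Mind the look-alikes: they are no part of the job. Leave any black or brown look-alike of the part that bears cup_top_centre alone.

How it is judged:
By the outcome, as a careful person would: the job done as asked, in the order asked, and still so for the second after the job is handed in, with the robot touching nothing.
It also fails if it takes over 64 s, if anything falls off the work surface, if the arm or the gripper's body presses on something with over 40 N, if the wrist force passes 120 N, or if a joint passes its speed limit or range.

## Robot

A 7-joint arm with a two-finger parallel gripper is mounted at the origin on the work surface. World frame = base frame: x ahead of the robot, y to its left, z up, the work surface at z = 0. Lengths are in m, angles in rad, forces in N, time in s.
With the tool pointing down it reaches from about 0.4 to 0.85 m from the base axis. Payload 10.4 kg.
Tool frame: the origin (TCP) lies between the finger pads; the fingertips stand 14 mm ahead of it and the grasp point (between the pads) lies 5 mm behind it; z points along the fingers, y is the direction in which the jaws open and shut (so a half turn about z gives the same grasp; the last joint's range is limited). The gripper opens to 87 mm and grips with 3 to 60 N. Pads are 19 mm wide; open, the fingers measure 117 mm over their backs; the gripper's body (75 mm by 190 mm) begins 51 mm behind the grasp point.
Start: joints at [-1.209, 0.332, -0.065, 1.46, 0.022, 1.35, -0.088], TCP at [0.235, 0.579, 0.206] pointing down, gripper open.
Joint ranges: [-2.6, 2.6], [-0.5, 2.12], [-1.47, 1.34], [0.16, 2.42], [-1.27, 4.41], [0.06, 2.06], [-2.6, 2.6]. Speed limits (rad/s): [2.22, 2.22, 2.79, 2.79, 3.14, 3.14, 3.14].

## Interface

Orientations are given as a unit quaternion [x, y, z, w].
In Python, from bench import readout, camera, calibration, order gives the robot as it stands.
- The arm moves only by the tool apply_moves, never from a script. Its argument "deltas" is a list of rows, each an object with "translation": the shift along the world's x, y, z in m, a list of three; "turn": the turn, a rotation vector about the world's x, y, z in rad, a list of three; "hand": the finger opening in m, from 0 to 0.087. A call has 1 to 5 rows; each row shifts and turns the pose as measured when the row begins; what a row does not reach is not made up. A row lasts 1/10 s, in which the tool goes at most 50 mm and 8.59 degrees, less where a joint would pass 70% of its speed; a pose out of reach is approached as far as the arm can. A call with a gripper value outside its range is refused whole. The fingers move at their own pace and stop on an object; "newtons" is the grip in N (left out, the last holds). Time passes only in rows, so rows that do not move let the fingers close. It gives the time, the measured TCP pose, the force and the opening at its end, in the units of the state.
- readout.read_state(): the state, without advancing time (a new reading comes with each control period).
- camera(name): name is "scene" or "top" or "wrist"; returns the picture (384x512x3 uint8, red, green, blue); there is no depth.
- calibration(name): a dict with "fx", "fy", "cx", "cy" (pixels), "extrinsics" (4x4, takes a point from world to camera coordinates). Camera axes: x right, y down, z forward; pixel columns grow to the right and rows downward; lengths in m; the calibration is good to about 2 mm. A picture is of the moment at which its call begins: read the wrist's pose just before it. calibration takes no time and is no camera call; for the wrist camera it gives the pose at the moment of the call.
- order.close_job(): hands the job in, once; it reports no verdict.
The state is a dict: "time": time; "joint_positions": joint angles; "joint_vel": joint speeds; "joint_torque": joint torques, N m; "ee_pos": TCP position; "eef_rot": TCP orientation; "ft_force": force on the tool from outside, world axes, zero at the start; "torque": the same for the moment, N m; "width": finger opening in m.
Only numpy, scipy, OpenCV 4.12 (cv2) and the standard library are available. Lean on these libraries where they do the work, as an engineer would, in place of code of your own. Each camera call takes 0.05 s, during which the arm holds its last target. There are 200 camera calls.

## Working session

There is one attempt and no reset: what is moved stays moved. The work goes in short steps, Python scripts to look and compute and a tool call to move; the robot and the scene stay as the last step left them, time stands still between calls to the robot, and variables do not carry over. Pictures are saved under pics/ and viewed, about 8 in all and at most 12, crops included, and the job is handed in when it is done.

Besides the shell and the picture viewer there is one more tool, called after "Request:" by a JSON object that holds its "fn" and its "kwargs". apply_moves: Moves the arm, as the interface text tells. Its arguments: {"type":"object","properties":{"deltas":{"type":"array","items":{"type":"object","properties":{"translation":{"type":"array","items":{"type":"number"}},"turn":{"type":"array","items":{"type":"number"}},"hand":{"type":"number"}}}},"newtons":{"type":"number"}},"required":["deltas"]}

```bash
mkdir -p pics; ls
python3 - <<'E'
from bench import readout,camera,calibration
import cv2,numpy as np
s=readout.read_state();print({k:np.round(v,3).tolist() for k,v in s.items()})
for n in("scene","top"):
    im=camera(n);cv2.imwrite(f"pics/{n}0.png",im[:,:,::-1])
    c=calibration(n);print(n,c["fx"],c["fy"],c["cx"],c["cy"],np.round(c["extrinsics"],3).tolist())
a=cv2.imread("pics/scene0.png");b=cv2.imread("pics/top0.png")
cv2.imwrite("pics/top0b.png",cv2.resize(b,(800,600),interpolation=cv2.INTER_CUBIC));cv2.imwrite("pics/scene0b.png",cv2.resize(a,(800,600),interpolation=cv2.INTER_CUBIC))
E
```

```text
pics
{'time': 0.0, 'joint_positions': [-1.209, 0.333, -0.065, 1.461, 0.022, 1.35, -0.088], 'joint_vel': [0.001, 0.001, 0.003, -0.001, -0.001, 0.001, -0.001], 'joint_torque': [0.0, -62.325, 0.025, -38.991, -0.061, 0.04, 0.0], 'ee_pos': [0.234, 0.579, 0.206], 'eef_rot': [0.191, 0.982, -0.001, -0.0], 'ft_force': [-1.182, -1.258, -0.243], 'torque': [0.017, -0.013, 0.011], 'width': 0.087}
scene 454.800141547602 454.800141547602 260.7167760520372 193.06083911737608 [[0.565, 0.825, 0.016, -0.307], [0.571, -0.376, -0.73, -0.238], [-0.596, 0.422, -0.683, 1.625], [0.0, 0.0, 0.0, 1.0]]
top 382.7905898133995 382.7905898133995 262.54280224355796 187.62473994824262 [[-0.006, -1.0, -0.019, 0.006], [-0.997, 0.007, -0.071, 0.522], [0.071, 0.019, -0.997, 1.252], [0.0, 0.0, 0.0, 1.0]]
```

View pics/top0b.png

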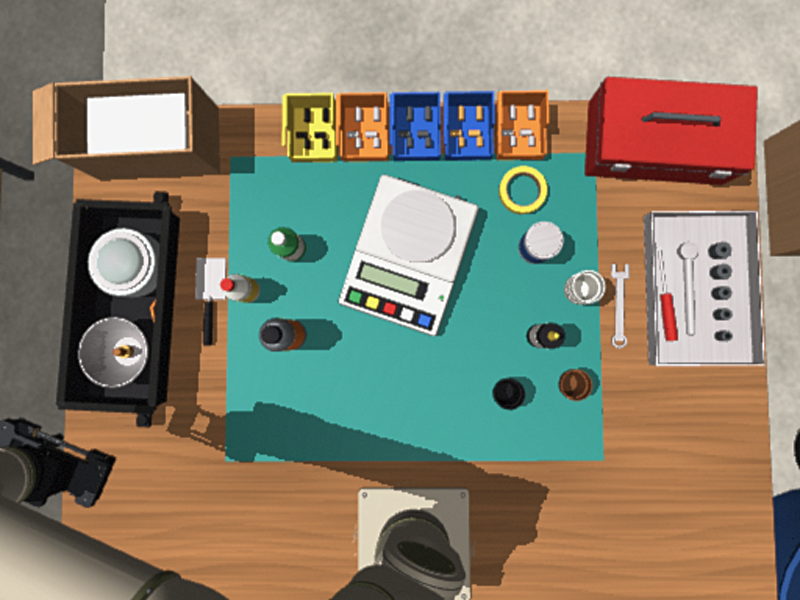

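View pics/scene0b.png

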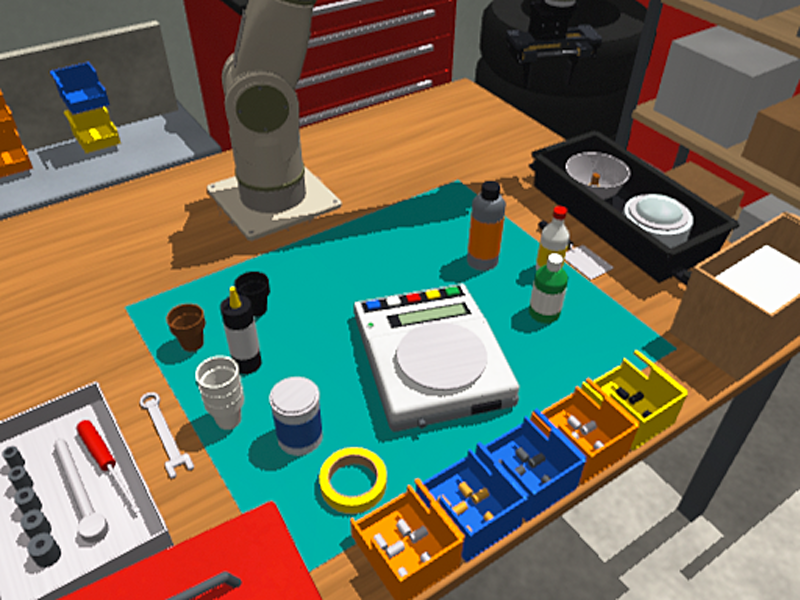

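Top view (800x600): keys in a row from green (354,297) to blue (425,320), pan at (418,227), and cup stack at (585,287), with the tin, cartridge and wrench near it. The black and brown cups are decoys. The scene view agrees, with the stack at (220,390).

```bash
cat > h.py <<'E'
import cv2,numpy as np
from bench import readout,camera,calibration
def ray(c,u,v):
    E=np.array(c["extrinsics"]);R,t=E[:3,:3],E[:3,3]
    return -R.T@t, R.T@np.array([(u-c["cx"])/c["fx"],(v-c["cy"])/c["fy"],1])
def onz(c,u,v,z):
    o,d=ray(c,u,v);return o+d*(z-o[2])/d[2]
def proj(c,p):
    E=np.array(c["extrinsics"]);q=E[:3,:3]@p+E[:3,3];return np.array([c["fx"]*q[0]/q[2]+c["cx"],c["fy"]*q[1]/q[2]+c["cy"]])
KEYS={"green":([50,120,40],[75,255,255],76),"yellow":([22,150,120],[34,255,255],38),"red":([0,170,120],[8,255,255],0),"blue":([100,150,80],[125,255,255],-76)}
def keys(im,c,roi):  # im RGB, roi u0,v0,u1,v1 -> {y: world}
    h=cv2.cvtColor(im,cv2.COLOR_RGB2HSV);out={}
    for k,(lo,hi,y) in KEYS.items():
        m=cv2.inRange(h,np.array(lo),np.array(hi));z=np.zeros_like(m);u0,v0,u1,v1=roi;z[v0:v1,u0:u1]=m[v0:v1,u0:u1]
        n,l,s,ce=cv2.connectedComponentsWithStats(z)
        if n<2: continue
        i=1+np.argmax(s[1:,4]);out[y]=onz(c,*ce[i],.046);print(k,s[i],np.round(ce[i],1),np.round(out[y],4))
    return out
E
python3 - <<'E'
from h import *
im=cv2.imread("pics/top0.png")[:,:,::-1].copy();c=calibration("top")
K=keys(im,c,(215,180,282,215))
ys=np.array(list(K));P=np.array([K[y][:2] for y in ys])
A=np.polyfit(ys/1000,P,1);print("ydir",A[0],np.linalg.norm(A[0]),"red",A[1])
yd=A[0]/np.linalg.norm(A[0]);xd=np.array([yd[1],-yd[0]]);print("yaw",np.arctan2(xd[1],xd[0]))
print("pan pred",A[1]+.176*xd)
print("pan meas",onz(c,418*.64,227*.64,.078))
cs=calibration("scene");print("pan scene",onz(cs,441*.64,355*.64,.078))
print("cup top z.12",onz(c,585*.64,287*.64,.12)," scene rim",onz(cs,219*.64,373*.64,.12))
for n,u,v,z in(("tin",545,240,.108),("cart",552,336,.18),("wr1",620,268,0),("wr2",620,345,0)):print(n,onz(c,u*.64,v*.64,z))
a=cv2.imread("pics/top0.png")[155:225,340:400];b=cv2.imread("pics/scene0.png")[215:290,105:175]
f=lambda q:cv2.resize(q,(390,420),interpolation=cv2.INTER_CUBIC)
cv2.imwrite("pics/cups.png",np.hstack([f(a),f(b)]))
E
```

```text
green [223 186   9   8  55] [227.1 189.6] [0.5144 0.1175 0.046 ]
yellow [234 190   9   8  20] [238.6 194. ] [0.4998 0.0799 0.046 ]
red [245 194   9   7  45] [249. 197.] [0.49   0.0463 0.046 ]
blue [267 201   9   9  54] [271.3 204.8] [ 0.4643 -0.0258  0.046 ]
ydir [0.32403627 0.9385635 ] 0.9929254488115524 red [0.489035   0.04558845]
yaw -0.3324342979354201
pan pred [ 0.65539913 -0.01184827]
pan meas [ 0.65316226 -0.01503957  0.078     ]
pan scene [ 0.66152825 -0.01505682  0.078     ]
cup top z.12 [ 0.52451881 -0.33941916  0.12      ]  scene rim [ 0.53469766 -0.34321545  0.12      ]
tin [ 0.61937067 -0.26639495  0.108     ]
cart [ 0.42985759 -0.26035704  0.18      ]
wr1 [ 0.57452266 -0.44807233  0.        ]
wr2 [ 0.40969787 -0.44305602  0.        ]
```

View pics/cups.png

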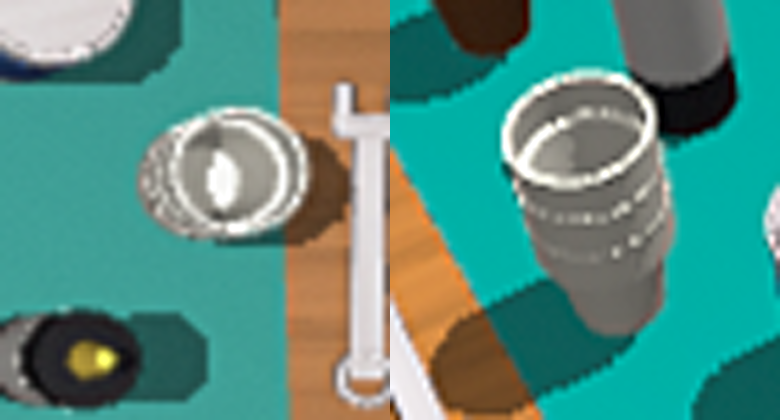

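Request:
{"fn": "apply_moves", "kwargs": {"deltas": [{"translation": [0,0,0.04],"turn": [0,0,0],"hand": 0},{"translation": [0.01,-0.015,0.03],"turn": [0,0,0],"hand": 0},{"translation": [0.025,-0.042,0],"turn": [0,0,0.05],"hand": 0},{"translation": [0.025,-0.042,0],"turn": [0,0,0],"hand": 0},{"translation": [0.025,-0.042,0],"turn": [0,0,0],"hand": 0}], "newtons": 20}}

```text
time: 0.6
ee_pos: [0.3147, 0.4373, 0.2737]
eef_rot: [0.159, 0.987, -0.003, -0.002]
ft_force: [1.1, 0.4, 0.2]
width: 0.0548
```

Request:
{"fn": "apply_moves", "kwargs": {"deltas": [{"translation": [0.025,-0.042,0],"turn": [0,0,0],"hand": 0},{"translation": [0.025,-0.042,0],"turn": [0,0,0],"hand": 0},{"translation": [0.025,-0.042,0],"turn": [0,0,0],"hand": 0},{"translation": [0.025,-0.042,0],"turn": [0,0,0],"hand": 0},{"translation": [0.025,-0.042,0],"turn": [0,0,0],"hand": 0}]}}

```text
time: 1.1
ee_pos: [0.4406, 0.2204, 0.2728]
eef_rot: [0.159, 0.987, -0.004, -0.002]
ft_force: [1.3, 0.4, 0.1]
width: 0.0146
```

Request:
{"fn": "apply_moves", "kwargs": {"deltas": [{"translation": [0.02,-0.043,-0.01],"turn": [0,0,0],"hand": 0},{"translation": [0.02,-0.043,-0.01],"turn": [0,0,0],"hand": 0},{"translation": [0.015,-0.035,-0.025],"turn": [0,0,0],"hand": 0},{"translation": [0,0,0],"turn": [0,0,0],"hand": 0}]}}

```text
time: 1.5
ee_pos: [0.4985, 0.0874, 0.2266]
eef_rot: [0.164, 0.986, -0.004, -0.001]
ft_force: [-0.0, -0.4, -0.0]
width: 0.0007
```

Run:
```python
from h import *
s=readout.read_state();print(s["ee_pos"],s["eef_rot"],s["ft_force"],s["width"])
c=calibration("wrist");im=camera("wrist");cv2.imwrite("pics/w1.png",im[:,:,::-1]);np.save("c1.npy",c,allow_pickle=True)
K=keys(im,c,(0,0,512,384))
```

```text
[0.4985238  0.0874266  0.22655662] [ 0.16393017  0.98646301 -0.00396009 -0.00139578] [-0.0039754  -0.40783271 -0.04177932] 0.0006939042430381259
green [ 417  211   64   42 1852] [445.6 231.2] [0.6415 0.2794 0.046 ]
yellow [467 103  38  13 255] [484.9 108.2] [0.5112 0.3455 0.046 ]
red [214 169  21  18 341] [224.5 177.1] [0.4917 0.0475 0.046 ]
blue [149 168  21  19 378] [159.1 176.6] [ 0.4666 -0.0248  0.046 ]
```

View pics/w1.png

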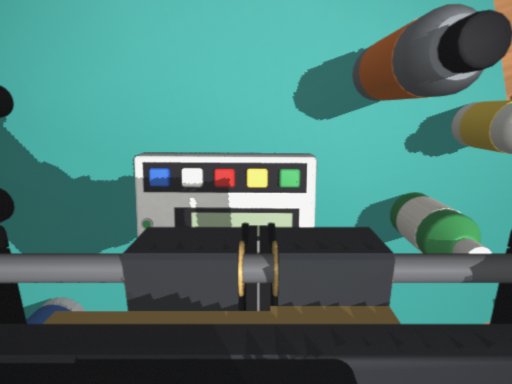

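Wrist view: keys blue (159,177), white (192,177), red (225,177), yellow (257,178) and green (290,178), with the fingertips at (258,265).

Run:
```python
from h import *
c=np.load("c1.npy",allow_pickle=True).item();im=cv2.imread("pics/w1.png")[:,:,::-1].copy()
K=keys(im,c,(140,160,320,195))
ys=np.array(list(K));P=np.array([K[y][:2] for y in ys])
A=np.polyfit(ys/1000,P,1);yd=A[0]/np.linalg.norm(A[0]);xd=np.array([yd[1],-yd[0]])
print(np.linalg.norm(A[0]),"yaw",np.arctan2(xd[1],xd[0]),"pan",A[1]+.176*xd)
for y in(76,38,0,-38,-76):print(y,np.round(A[1]+yd*y/1000,4))
print("tip proj",proj(c,np.array([.4985,.0874,.2126])))
t=calibration("top");s=calibration("scene")
o1,d1=ray(t,376.6,183.3);o2,d2=ray(s,139.1,238.2)
x=np.linalg.lstsq(np.c_[d1,-d2],o2-o1,rcond=None)[0];print("cup rim tri",o1+d1*x[0],o2+d2*x[1]);print(onz(t,376.6,183.3,.12),onz(s,139.1,238.2,.12))
```

```text
green [279 169  21  18 363] [289.1 177.6] [0.5166 0.1189 0.046 ]
yellow [247 170   1  15  15] [247. 177.] [0.5001 0.0725 0.046 ]
red [214 169  21  18 341] [224.5 177.1] [0.4917 0.0475 0.046 ]
blue [149 168  21  19 378] [159.1 176.6] [ 0.4666 -0.0248  0.046 ]
0.9753308435787793 yaw -0.3337436991553383 pan [ 0.65700026 -0.01289414]
76 [0.5156 0.1166]
38 [0.5032 0.0807]
0 [0.4907 0.0448]
-38 [0.4783 0.0089]
-76 [ 0.4658 -0.027 ]
tip proj [257.21782557 220.9163762 ]
cup rim tri [ 0.52593034 -0.34713784  0.1162883 ] [ 0.5276678  -0.34366286  0.11545968]
[ 0.52563032 -0.34610277  0.12      ] [ 0.53179038 -0.34464147  0.12      ]
```

Request:
{"fn": "apply_moves", "kwargs": {"deltas": [{"translation": [0.017,0.031,-0.02],"turn": [0,0,0],"hand": 0},{"translation": [0,0,-0.045],"turn": [0,0,0],"hand": 0},{"translation": [0,0,-0.045],"turn": [0,0,0],"hand": 0},{"translation": [0,0,-0.035],"turn": [0,0,0],"hand": 0},{"translation": [0,0,0],"turn": [0,0,0],"hand": 0}]}}

```text
time: 2.05
ee_pos: [0.5156, 0.1286, 0.0815]
eef_rot: [0.16, 0.987, -0.0, 0.001]
ft_force: [-0.8, -0.3, 1.0]
width: 0.0003
```

Request:
{"fn": "apply_moves", "kwargs": {"deltas": [{"translation": [0,-0.01,-0.005],"turn": [0,0,0],"hand": 0},{"translation": [0,0,0],"turn": [0,0,0],"hand": 0}]}}

```text
time: 2.25
ee_pos: [0.5163, 0.1197, 0.0786]
eef_rot: [0.159, 0.987, 0.0, 0.001]
ft_force: [0.2, 0.3, 0.6]
width: 0.0004
```

Request:
{"fn": "apply_moves", "kwargs": {"deltas": [{"translation": [-0.001,-0.001,-0.012],"turn": [0,0,0],"hand": 0},{"translation": [0,0,-0.006],"turn": [0,0,0],"hand": 0},{"translation": [0,0,-0.003],"turn": [0,0,0],"hand": 0}]}}

```text
time: 2.55
ee_pos: [0.518, 0.1197, 0.0605]
eef_rot: [0.159, 0.987, 0.003, 0.004]
ft_force: [0.9, 0.7, 0.6]
width: 0.0
```

Request:
{"fn": "apply_moves", "kwargs": {"deltas": [{"translation": [-0.002,-0.001,-0.003],"turn": [0,0,0],"hand": 0},{"translation": [0,0,-0.002],"turn": [0,0,0],"hand": 0}]}}

```text
time: 2.75
ee_pos: [0.5161, 0.1187, 0.0554]
eef_rot: [0.159, 0.987, 0.003, 0.005]
ft_force: [-0.1, -1.2, -0.2]
width: 0.0007
```

Request:
{"fn": "apply_moves", "kwargs": {"deltas": [{"translation": [0,0,-0.003],"turn": [0,0,0],"hand": 0}]}}

```text
time: 2.85
ee_pos: [0.5162, 0.1188, 0.0525]
eef_rot: [0.159, 0.987, 0.003, 0.005]
ft_force: [-0.3, 0.2, -0.7]
width: 0.0005
```

Request:
{"fn": "apply_moves", "kwargs": {"deltas": [{"translation": [0,0,0],"turn": [0,0,0],"hand": 0}]}}

```text
time: 2.95
ee_pos: [0.516, 0.1188, 0.0521]
eef_rot: [0.159, 0.987, 0.003, 0.005]
ft_force: [0.2, -0.8, 0.8]
width: 0.0003
```

Run:
```python
from h import *
a=camera("wrist");b=camera("scene");t=camera("top")
cv2.imwrite("pics/chk1.png",np.vstack([cv2.resize(a[120:300,130:390],(780,390)),np.hstack([cv2.resize(b[160:220,200:330],(390,200)),cv2.resize(t[150:215,210:310],(390,200))])])[:,:,::-1])
```

```text
(no output)
```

View pics/chk1.png

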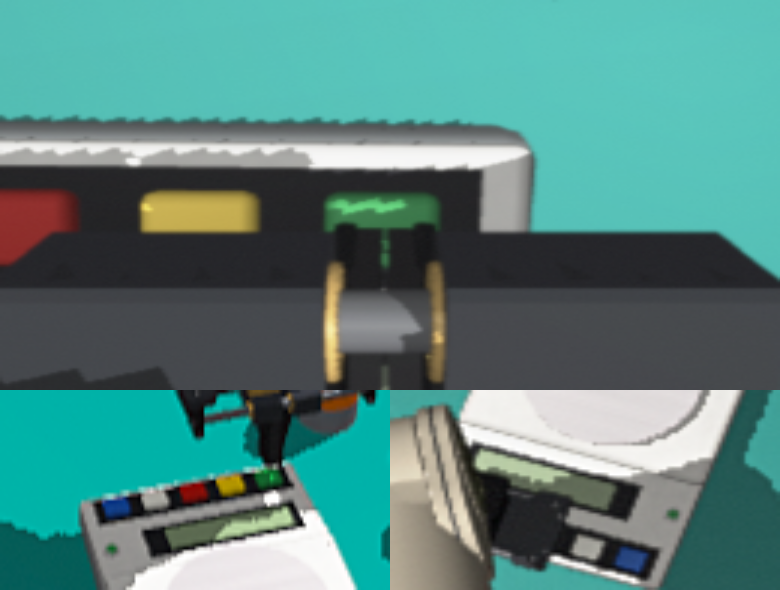

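Fingertips are over the green key and centred sideways, but there is no contact force yet. I'll keep going down in small steps.

Request:
{"fn": "apply_moves", "kwargs": {"deltas": [{"translation": [0,0,-0.002],"turn": [0,0,0],"hand": 0}]}}

```text
time: 3.2
ee_pos: [0.5166, 0.119, 0.0508]
eef_rot: [0.159, 0.987, 0.003, 0.005]
ft_force: [-0.1, 0.8, 0.8]
width: 0.0001
```

Request:
{"fn": "apply_moves", "kwargs": {"deltas": [{"translation": [0,0,-0.002],"turn": [0,0,0],"hand": 0}]}}

```text
time: 3.3
ee_pos: [0.5167, 0.119, 0.0488]
eef_rot: [0.159, 0.987, 0.003, 0.005]
ft_force: [-0.6, -0.9, -0.3]
width: 0.0003
```

Run:
```python
from h import *
s=calibration("scene");t=calibration("top")
for p in([.516,.1188,.038],[.516,.1188,.050],[.516,.1188,.055],[.5154,.1185,.046]):print(p,proj(s,np.array(p)))
im=cv2.imread("pics/scene0.png")[:,:,::-1].copy();keys(im,s,(220,170,310,205))
b=camera("scene");cv2.imwrite("pics/chk2.png",cv2.resize(b[150:210,240:330],(780,520),interpolation=cv2.INTER_CUBIC)[:,:,::-1])
```

```text
[0.516, 0.1188, 0.038] [288.833838   187.53331291]
[0.516, 0.1188, 0.05] [289.07404031 184.51269658]
[0.516, 0.1188, 0.055] [289.17499871 183.24311426]
[0.5154, 0.1185, 0.046] [288.78919691 185.44690442]
green [285 184  10   6  46] [289.4 186.2] [0.519 0.118 0.046]
yellow [272 186  10   5  39] [276.8 187.9] [0.5048 0.0828 0.046 ]
red [260 188   9   5  34] [264.  190.1] [0.4917 0.0463 0.046 ]
blue [234 192  10   6  42] [238.7 194.6] [ 0.4676 -0.0255  0.046 ]
```

View pics/chk2.png

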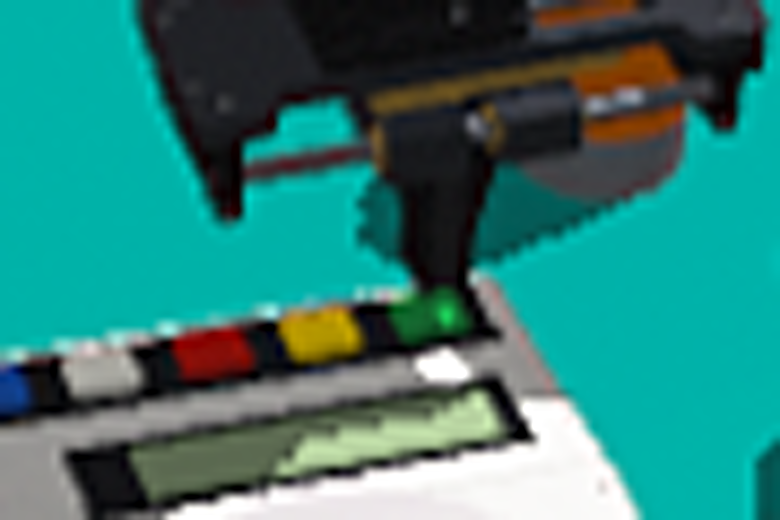

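Request:
{"fn": "apply_moves", "kwargs": {"deltas": [{"translation": [-0.001,0,-0.003],"turn": [0,0,0],"hand": 0}]}}

```text
time: 3.45
ee_pos: [0.5158, 0.119, 0.0455]
eef_rot: [0.159, 0.987, 0.003, 0.005]
ft_force: [0.2, -0.3, -0.9]
width: 0.0005
```

Request:
{"fn": "apply_moves", "kwargs": {"deltas": [{"translation": [0,0,-0.002],"turn": [0,0,0],"hand": 0}]}}

```text
time: 3.55
ee_pos: [0.5155, 0.119, 0.0431]
eef_rot: [0.159, 0.987, 0.003, 0.005]
ft_force: [-0.5, -0.7, 0.3]
width: 0.0002
```

Request:
{"fn": "apply_moves", "kwargs": {"deltas": [{"translation": [0,0,0],"turn": [0,0,0],"hand": 0}]}}

```text
time: 3.65
ee_pos: [0.5152, 0.1189, 0.0427]
eef_rot: [0.159, 0.987, 0.003, 0.005]
ft_force: [-1.6, 0.5, -0.0]
width: 0.0006
```

Run:
```python
from h import *
c=calibration("wrist");im=camera("wrist");b=camera("scene")
cv2.imwrite("pics/w2.png",im[:,:,::-1]);s=readout.read_state();print(s["ee_pos"])
for z in(.046,):
  K=keys(im,c,(0,150,512,260))
E_=np.array(c["extrinsics"]);print("cam pos",-E_[:3,:3].T@E_[:3,3],"fwd",E_[2,:3]);print(proj(c,s["ee_pos"]+[0,0,-.014]),proj(c,np.array([.5154,.1185,.046])))
cv2.imwrite("pics/chk3.png",np.hstack([cv2.resize(im[140:290,160:360],(480,360)),cv2.resize(b[165:201,270:318],(320,360),interpolation=cv2.INTER_CUBIC)])[:,:,::-1])
```

```text
[0.51542078 0.1189423  0.04302535]
green [238 215  39  11 312] [257.  219.7] [0.5085 0.1211 0.046 ]
yellow [174 215  39  11 319] [194.  219.7] [0.4968 0.0858 0.046 ]
red [110 216  36  33 949] [125.2 229.7] [0.4898 0.0447 0.046 ]
blue [  0 212  22  37 606] [ 11.7 228.2] [ 0.4677 -0.0184  0.046 ]
cam pos [0.44666267 0.14058965 0.22049659] fwd [ 0.25842233 -0.07730221 -0.9629342 ]
[257.05648528 221.03931808] [256.49384996 231.27150151]
```

View pics/chk3.png

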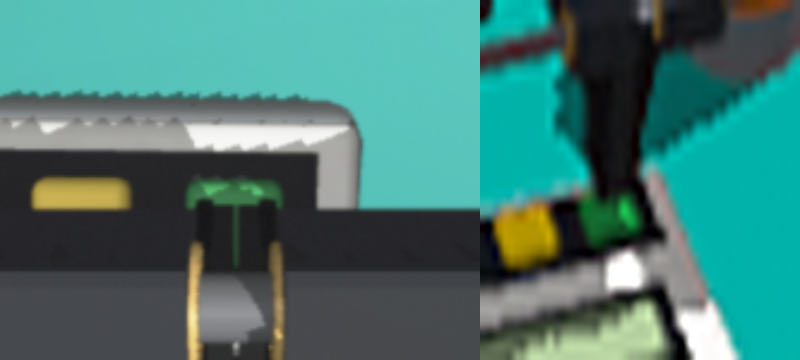

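Request:
{"fn": "apply_moves", "kwargs": {"deltas": [{"translation": [0,0,-0.002],"turn": [0,0,0],"hand": 0}]}}

```text
time: 3.85
ee_pos: [0.5157, 0.119, 0.0412]
eef_rot: [0.159, 0.987, 0.003, 0.005]
ft_force: [0.7, 0.3, -0.1]
width: 0.0003
```

Request:
{"fn": "apply_moves", "kwargs": {"deltas": [{"translation": [0,0,-0.002],"turn": [0,0,0],"hand": 0}]}}

```text
time: 3.95
ee_pos: [0.5157, 0.119, 0.0391]
eef_rot: [0.159, 0.987, 0.003, 0.005]
ft_force: [-0.3, -0.0, -0.0]
width: 0.0003
```

Request:
{"fn": "apply_moves", "kwargs": {"deltas": [{"translation": [0,0,-0.001],"turn": [0,0,0],"hand": 0}]}}

```text
time: 4.05
ee_pos: [0.5157, 0.119, 0.0379]
eef_rot: [0.159, 0.987, 0.003, 0.005]
ft_force: [-0.2, -0.2, 0.5]
width: 0.001
```

Request:
{"fn": "apply_moves", "kwargs": {"deltas": [{"translation": [0,0,-0.0015],"turn": [0,0,0],"hand": 0}]}}

```text
time: 4.15
ee_pos: [0.5157, 0.119, 0.0363]
eef_rot: [0.159, 0.987, 0.003, 0.005]
ft_force: [-0.2, 0.2, 0.0]
width: 0.0003
```

Request:
{"fn": "apply_moves", "kwargs": {"deltas": [{"translation": [0,0,-0.0015],"turn": [0,0,0],"hand": 0}]}}

```text
time: 4.25
ee_pos: [0.5157, 0.119, 0.0347]
eef_rot: [0.159, 0.987, 0.003, 0.005]
ft_force: [0.1, -0.2, -0.7]
width: 0.0007
```

Request:
{"fn": "apply_moves", "kwargs": {"deltas": [{"translation": [0,0,-0.0015],"turn": [0,0,0],"hand": 0}]}}

```text
time: 4.35
ee_pos: [0.5159, 0.119, 0.0332]
eef_rot: [0.159, 0.987, 0.003, 0.005]
ft_force: [0.7, -0.4, 2.5]
width: 0.0003
```

Run:
```python
from h import *
im=camera("wrist");b=camera("scene");t=readout.read_state()
print(t["ft_force"],t["torque"],t["joint_torque"])
cv2.imwrite("pics/chk4.png",np.hstack([cv2.resize(im[140:290,160:360],(480,360)),cv2.resize(b[165:201,270:318],(320,360),interpolation=cv2.INTER_CUBIC)])[:,:,::-1])
```

```text
[ 0.40952896 -0.71006096  2.54574532] [-0.11084675 -0.01878799  0.09140995] [-1.42265358e-01 -4.81278634e+01  3.97192553e+00 -3.11395812e+01
 -9.93596460e-02 -8.86741863e-02  1.90050487e-02]
```

View pics/chk4.png

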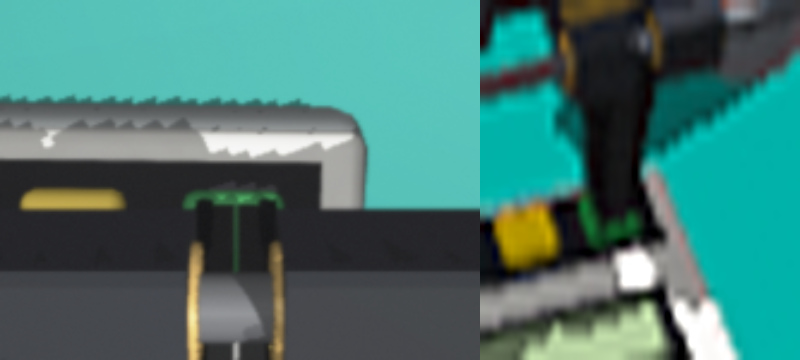

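Contact with the green key: Fz is 2.5 N at TCP z = 0.033, so the closed fingertips sit higher than the description says. Now pressing it down.

Request:
{"fn": "apply_moves", "kwargs": {"deltas": [{"translation": [0,0,-0.002],"turn": [0,0,0],"hand": 0}]}}

```text
time: 4.55
ee_pos: [0.5161, 0.1189, 0.0315]
eef_rot: [0.159, 0.987, 0.003, 0.006]
ft_force: [-0.2, -0.1, 2.9]
width: 0.0005
```

Request:
{"fn": "apply_moves", "kwargs": {"deltas": [{"translation": [0,0,-0.002],"turn": [0,0,0],"hand": 0}]}}

```text
time: 4.65
ee_pos: [0.5165, 0.1189, 0.0298]
eef_rot: [0.159, 0.987, 0.003, 0.006]
ft_force: [-6.1, -2.4, 20.5]
width: 0.0004
```

Request:
{"fn": "apply_moves", "kwargs": {"deltas": [{"translation": [0,0,0.015],"turn": [0,0,0],"hand": 0},{"translation": [0,0,0.015],"turn": [0,0,0],"hand": 0},{"translation": [-0.013,-0.036,0],"turn": [0,0,0],"hand": 0},{"translation": [-0.013,-0.036,0],"turn": [0,0,0],"hand": 0},{"translation": [-0.01,-0.028,0],"turn": [0,0,0],"hand": 0}]}}

```text
time: 5.15
ee_pos: [0.4797, 0.0211, 0.0599]
eef_rot: [0.155, 0.988, 0.004, 0.006]
ft_force: [0.1, 0.4, 0.4]
width: 0.0004
```

Request:
{"fn": "apply_moves", "kwargs": {"deltas": [{"translation": [0,0,0],"turn": [0,0,0],"hand": 0},{"translation": [0,0,0],"turn": [0,0,0],"hand": 0}]}}

```text
time: 5.35
ee_pos: [0.4783, 0.0174, 0.0596]
eef_rot: [0.158, 0.987, 0.004, 0.006]
ft_force: [0.0, 0.6, -0.1]
width: 0.0003
```

Request:
{"fn": "apply_moves", "kwargs": {"deltas": [{"translation": [0,-0.0065,0],"turn": [0,0,0],"hand": 0},{"translation": [0,0,-0.012],"turn": [0,0,0],"hand": 0},{"translation": [0,0,-0.009],"turn": [0,0,0],"hand": 0},{"translation": [0,0,0],"turn": [0,0,0],"hand": 0}]}}

```text
time: 5.75
ee_pos: [0.4787, 0.0127, 0.0361]
eef_rot: [0.156, 0.988, 0.004, 0.005]
ft_force: [0.5, -0.6, -0.5]
width: 0.0006
```

Run:
```python
from h import *
im=camera("wrist");b=camera("scene");print(readout.read_state()["ee_pos"])
cv2.imwrite("pics/chk5.png",np.hstack([cv2.resize(im[140:290,160:360],(480,360)),cv2.resize(b[170:206,230:278],(320,360),interpolation=cv2.INTER_CUBIC)])[:,:,::-1])
```

```text
[0.47917438 0.01270569 0.03712276]
```

View pics/chk5.png

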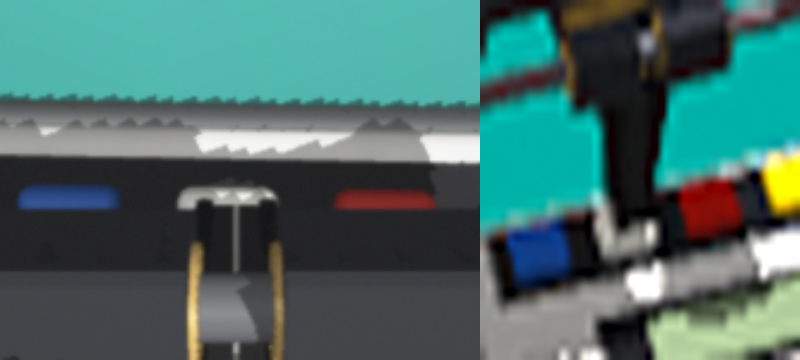

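The white key is under the fingertips, which sit 2 mm towards red. I'll correct that and press.

Request:
{"fn": "apply_moves", "kwargs": {"deltas": [{"translation": [-0.0005,-0.002,-0.003],"turn": [0,0,0],"hand": 0},{"translation": [0,0,-0.002],"turn": [0,0,0],"hand": 0}]}}

```text
time: 6.05
ee_pos: [0.4793, 0.011, 0.0324]
eef_rot: [0.156, 0.988, 0.004, 0.006]
ft_force: [-0.8, -1.7, 2.9]
width: 0.0004
```

Request:
{"fn": "apply_moves", "kwargs": {"deltas": [{"translation": [0,0,-0.0015],"turn": [0,0,0],"hand": 0}]}}

```text
time: 6.15
ee_pos: [0.4795, 0.0108, 0.031]
eef_rot: [0.156, 0.988, 0.004, 0.007]
ft_force: [-1.4, -2.0, 3.8]
width: 0.0007
```

Request:
{"fn": "apply_moves", "kwargs": {"deltas": [{"translation": [0,0,-0.0015],"turn": [0,0,0],"hand": 0}]}}

```text
time: 6.25
ee_pos: [0.4798, 0.0108, 0.0299]
eef_rot: [0.156, 0.988, 0.004, 0.007]
ft_force: [-6.2, -0.4, 20.2]
width: 0.0005
```

Request:
{"fn": "apply_moves", "kwargs": {"deltas": [{"translation": [0,0,0.02],"turn": [0,0,0],"hand": 0},{"translation": [0,0,0.045],"turn": [0,0,0],"hand": 0},{"translation": [0,0,0.045],"turn": [0,0,0],"hand": 0.087},{"translation": [0,0,0.045],"turn": [0,0,0],"hand": 0.087},{"translation": [0,0,0.045],"turn": [0,0,0],"hand": 0.087}]}}

```text
time: 6.75
ee_pos: [0.4741, 0.0099, 0.2307]
eef_rot: [0.156, 0.988, 0.002, 0.001]
ft_force: [1.0, 0.5, -0.6]
width: 0.0169
```

Request:
{"fn": "apply_moves", "kwargs": {"deltas": [{"translation": [0.005,-0.04,0.01],"turn": [0,0,0],"hand": 0.087},{"translation": [0.006,-0.045,0],"turn": [0,0,0],"hand": 0.087},{"translation": [0.006,-0.045,0],"turn": [0,0,0],"hand": 0.087},{"translation": [0.006,-0.045,0],"turn": [0,0,0],"hand": 0.087},{"translation": [0.006,-0.045,0],"turn": [0,0,0],"hand": 0.087}]}}

```text
time: 7.25
ee_pos: [0.507, -0.2096, 0.2496]
eef_rot: [0.149, 0.989, 0.006, 0.009]
ft_force: [0.8, 0.5, -0.3]
width: 0.0564
```

Request:
{"fn": "apply_moves", "kwargs": {"deltas": [{"translation": [0.008,-0.045,0],"turn": [0,0,0],"hand": 0.087},{"translation": [0.007,-0.045,0],"turn": [0,0,0],"hand": 0.087},{"translation": [0.003,-0.03,0],"turn": [0,0,0],"hand": 0.087},{"translation": [0,0,0],"turn": [0,0,0],"hand": 0.087},{"translation": [0,0,0],"turn": [0,0,0],"hand": 0.087}]}}

```text
time: 7.75
ee_pos: [0.5234, -0.3409, 0.2482]
eef_rot: [0.152, 0.988, 0.004, 0.008]
ft_force: [0.5, 1.0, -0.0]
width: 0.0863
```

Run:
```python
from h import *
s=readout.read_state();print(s["ee_pos"],s["eef_rot"],s["joint_positions"],s["width"])
c=calibration("wrist");im=camera("wrist");np.save("c3.npy",c,allow_pickle=True);b=camera("scene")
cv2.imwrite("pics/w3.png",im[:,:,::-1]);cv2.imwrite("pics/s3.png",b[:,:,::-1]);cv2.imwrite("pics/t3.png",camera("top")[:,:,::-1])
print(proj(c,np.array([.529,-.345,.12])),proj(calibration("scene"),np.array([.529,-.345,.12])))
q=np.vstack([cv2.resize(im,(600,450)),np.zeros((150,600,3),np.uint8)]);d=cv2.resize(b[150:310,90:190],(200,320));q2=np.zeros((600,200,3),np.uint8);q2[:320]=d
cv2.imwrite("pics/v10.png",np.hstack([q,q2])[:,:,::-1])
```

```text
[ 0.5233591  -0.34087651  0.24818429] [0.15178426 0.98837085 0.00394638 0.00830878] [-0.0435002   0.35633187  0.73359582  1.44405851 -0.25355844  1.42158761
  1.95983723] 0.08633426524351794
[253.79513434 186.07318397] [138.48306712 237.52461672]
```

View pics/v10.png

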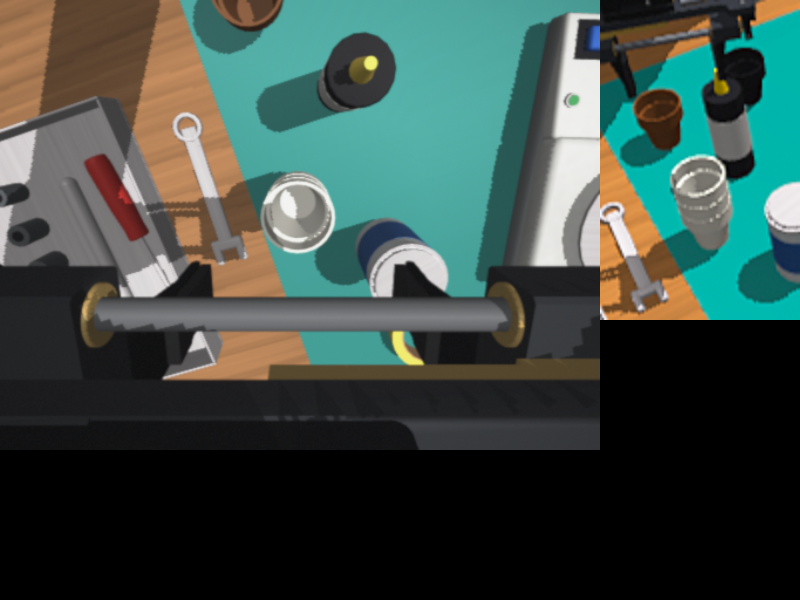

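Wrist view (600x450): stack rim centre is about (299,213), the tin's near side (408,275) and the cartridge (357,70). The stack is between the jaws with clear space around it. Next is the exact rim position.

Run:
```python
from h import *
c=np.load("c3.npy",allow_pickle=True).item();print(c["fx"],c["cx"],c["cy"])
im=cv2.imread("pics/w3.png");h=cv2.cvtColor(im,cv2.COLOR_BGR2HSV)
m=cv2.inRange(h,np.array([0,0,120]),np.array([179,60,255]));z=np.zeros_like(m);z[140:220,215:292]=m[140:220,215:292]
cn,_=cv2.findContours(z,cv2.RETR_EXTERNAL,cv2.CHAIN_APPROX_NONE);k=max(cn,key=cv2.contourArea);print(cv2.boundingRect(k),cv2.minEnclosingCircle(k),cv2.fitEllipse(k))
p=onz(c,255.1,181.8,.12);print("rim wrist",p)
e=np.array([.5234,-.3409,.2482])
for d in(-.014,.0125):print("tips",[proj(c,e+[.043*.3*s,.043*.954*s,d]) for s in(1,-1)])
```

```text
313.7129880769983 257.85957360062656 193.66950325304606
(222, 146, 64, 70) ((253.62295532226562, 180.84426879882812), 35.007633209228516) ((253.75704956054688, 181.66256713867188), (62.49082565307617, 68.888427734375), 179.32687377929688)
rim wrist [ 0.52517834 -0.34241505  0.12      ]
tips [array([322.87010731, 220.43504123]), array([190.60364109, 220.83720382])]
tips [array([332.61733789, 237.05613474]), array([181.48050621, 237.59985022])]
```

Request:
{"fn": "apply_moves", "kwargs": {"deltas": [{"translation": [0.0035,-0.003,-0.02],"turn": [-0.005,0.018,-0.02],"hand": 0.087},{"translation": [0,0,-0.045],"turn": [0,0,0],"hand": 0.087},{"translation": [0,0,-0.035],"turn": [0,0,0],"hand": 0.087},{"translation": [0,0,0],"turn": [0,0,0],"hand": 0.087}]}}

```text
time: 8.3
ee_pos: [0.5304, -0.3365, 0.1485]
eef_rot: [0.157, 0.988, 0.002, 0.003]
ft_force: [-0.9, 0.2, -0.0]
width: 0.0871
```

Request:
{"fn": "apply_moves", "kwargs": {"deltas": [{"translation": [-0.0035,-0.0075,0],"turn": [0,0,0],"hand": 0.087},{"translation": [0,0,-0.015],"turn": [0,0,0],"hand": 0.087},{"translation": [0,0,-0.01],"turn": [0,0,0],"hand": 0.087},{"translation": [0,0,0],"turn": [0,0,0],"hand": 0.087}]}}

```text
time: 8.7
ee_pos: [0.5292, -0.3439, 0.1271]
eef_rot: [0.155, 0.988, 0.001, 0.006]
ft_force: [-0.6, -0.1, 0.3]
width: 0.0872
```

Request:
{"fn": "apply_moves", "kwargs": {"deltas": [{"translation": [-0.003,0,-0.015],"turn": [0,0,0],"hand": 0.087},{"translation": [-0.001,0,-0.012],"turn": [0,0,0],"hand": 0.087},{"translation": [0,0,-0.008],"turn": [0,0,0],"hand": 0.087},{"translation": [0,0,0],"turn": [0,0,0],"hand": 0.087}]}}

```text
time: 9.1
ee_pos: [0.5251, -0.3441, 0.0898]
eef_rot: [0.155, 0.988, 0.001, 0.007]
ft_force: [-1.0, 0.2, -0.2]
width: 0.0869
```

Run:
```python
from h import *
s=readout.read_state();print(s["ee_pos"],s["eef_rot"],s["ft_force"])
a=camera("wrist");b=camera("scene");cv2.imwrite("pics/w4.png",a[:,:,::-1]);cv2.imwrite("pics/s4.png",b[:,:,::-1])
cv2.imwrite("pics/v11.png",np.hstack([cv2.resize(b[190:290,90:190],(480,480),interpolation=cv2.INTER_CUBIC),cv2.resize(a[140:300,190:320],(320,480))])[:,:,::-1])
```

```text
[ 0.52506647 -0.34409875  0.0897589 ] [0.15537887 0.98783073 0.00140876 0.0067722 ] [-0.99866353  0.24426236 -0.23062961]
```

View pics/v11.png

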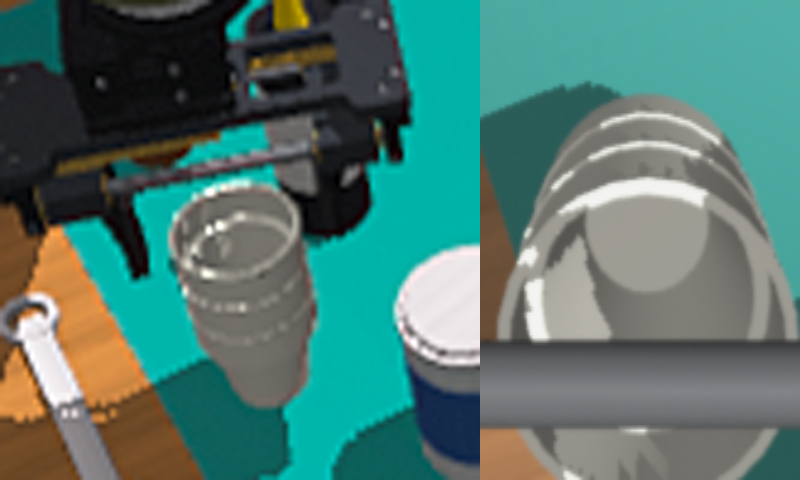

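Run:
```python
from h import *
s=calibration("scene");e=np.array([.5251,-.3441,0])
f=lambda p:(np.array(proj(s,np.array(p)))-[90,190])*4.8
for z in(.076,.09,.102,.115):
  print(z,*[np.round(f(e+[.3*k,.954*k,z])) for k in(-.058,-.0435,.0435,.058)])
for q in([.525,-.344],[.529,-.345]):
  for z in(0,.072,.096,.12):print(q,z,np.round(f([*q,z])))
```

```text
0.076 [129. 304.] [158. 298.] [331. 262.] [360. 256.]
0.09 [123. 287.] [153. 280.] [328. 244.] [356. 238.]
0.102 [119. 271.] [149. 265.] [324. 228.] [353. 222.]
0.115 [113. 254.] [143. 248.] [321. 211.] [350. 205.]
[0.525, -0.344] 0 [269. 371.]
[0.525, -0.344] 0.072 [247. 285.]
[0.525, -0.344] 0.096 [239. 254.]
[0.525, -0.344] 0.12 [231. 222.]
[0.529, -0.345] 0 [270. 377.]
[0.529, -0.345] 0.072 [248. 290.]
[0.529, -0.345] 0.096 [241. 260.]
[0.529, -0.345] 0.12 [233. 228.]
```

Projected fingertip height is about 0.10 m. That overlaps only the top cup's collar and stays above the next rim at 0.096, so I'll close gently.

Request:
{"fn": "apply_moves", "kwargs": {"deltas": [{"translation": [0.001,0,-0.001],"turn": [0,0,0],"hand": 0.055},{"translation": [0,0,0],"turn": [0,0,0],"hand": 0.055},{"translation": [0,0,0],"turn": [0,0,0],"hand": 0.055},{"translation": [0,0,0],"turn": [0,0,0],"hand": 0.055}], "newtons": 6}}

```text
time: 9.6
ee_pos: [0.5277, -0.3451, 0.0914]
eef_rot: [0.155, 0.988, 0.001, 0.009]
ft_force: [0.2, 0.7, -0.3]
width: 0.0635
```

Request:
{"fn": "apply_moves", "kwargs": {"deltas": [{"translation": [0,0,0],"turn": [0,0,0],"hand": 0.055},{"translation": [0,0,0],"turn": [0,0,0],"hand": 0.055}]}}

```text
time: 9.8
ee_pos: [0.5278, -0.3451, 0.0916]
eef_rot: [0.155, 0.988, 0.001, 0.009]
ft_force: [-0.9, 1.6, -0.4]
width: 0.0632
```

Request:
{"fn": "apply_moves", "kwargs": {"deltas": [{"translation": [0,0,0.008],"turn": [0,0,0],"hand": 0.055},{"translation": [0,0,0.01],"turn": [0,0,0],"hand": 0.055}]}}

```text
time: 10.0
ee_pos: [0.527, -0.3446, 0.1095]
eef_rot: [0.155, 0.988, 0.001, 0.008]
ft_force: [-0.1, 0.1, -0.2]
width: 0.0631
```

Request:
{"fn": "apply_moves", "kwargs": {"deltas": [{"translation": [0.0008,-0.0005,0.012],"turn": [0,0,0],"hand": 0.055},{"translation": [0,0,0.014],"turn": [0,0,0],"hand": 0.055}]}}

```text
time: 10.2
ee_pos: [0.5278, -0.3452, 0.1378]
eef_rot: [0.155, 0.988, 0.001, 0.008]
ft_force: [0.2, -0.2, -0.2]
width: 0.0633
```

Run:
```python
from h import *
s=readout.read_state();print(s["ee_pos"],s["eef_rot"],s["ft_force"])
b=camera("scene");cv2.imwrite("pics/s5.png",b[:,:,::-1])
# silhouettes: foot of stack: gray vs green at low rows, compare before/after
for n in("s4","s5"):
    h=cv2.cvtColor(cv2.imread(f"pics/{n}.png"),cv2.COLOR_BGR2HSV);m=cv2.inRange(h,np.array([0,0,60]),np.array([179,45,255]))
    for v in range(210,282,6):
        r=np.where(m[v,120:160])[0];print(n,v,(r.min()+120,r.max()+120,len(r)) if len(r) else None)
```

```text
[ 0.52778234 -0.34516457  0.1377799 ] [0.15532854 0.98783295 0.00102283 0.00762002] [ 0.15852596 -0.17689889 -0.1607686 ]
s4 210 (np.int64(127), np.int64(153), 14)
s4 216 (np.int64(145), np.int64(155), 11)
s4 222 (np.int64(140), np.int64(151), 11)
s4 228 (np.int64(136), np.int64(155), 9)
s4 234 (np.int64(127), np.int64(152), 26)
s4 240 (np.int64(125), np.int64(152), 28)
s4 246 (np.int64(127), np.int64(152), 26)
s4 252 (np.int64(129), np.int64(153), 25)
s4 258 (np.int64(131), np.int64(153), 23)
s4 264 (np.int64(134), np.int64(152), 19)
s4 270 (np.int64(138), np.int64(152), 15)
s4 276 None
s5 210 (np.int64(125), np.int64(145), 17)
s5 216 (np.int64(129), np.int64(159), 24)
s5 222 (np.int64(122), np.int64(159), 35)
s5 228 (np.int64(121), np.int64(159), 39)
s5 234 (np.int64(124), np.int64(148), 25)
s5 240 (np.int64(128), np.int64(153), 26)
s5 246 (np.int64(127), np.int64(153), 27)
s5 252 (np.int64(129), np.int64(154), 26)
s5 258 (np.int64(131), np.int64(154), 24)
s5 264 (np.int64(134), np.int64(152), 19)
s5 270 (np.int64(138), np.int64(152), 15)
s5 276 None
```

Request:
{"fn": "apply_moves", "kwargs": {"deltas": [{"translation": [0,0,0.02],"turn": [0,0,0],"hand": 0.055},{"translation": [0,0,0.03],"turn": [0,0,0],"hand": 0.055},{"translation": [0,0,0.03],"turn": [0,0,0],"hand": 0.055},{"translation": [0.008,0.02,0],"turn": [0,0,0],"hand": 0.055},{"translation": [0.012,0.03,0],"turn": [0,0,0],"hand": 0.055}]}}

```text
time: 10.75
ee_pos: [0.5467, -0.3008, 0.229]
eef_rot: [0.16, 0.987, -0.001, 0.012]
ft_force: [0.9, 0.7, -1.1]
width: 0.0636
```

Request:
{"fn": "apply_moves", "kwargs": {"deltas": [{"translation": [0.013,0.034,0],"turn": [0,0,0],"hand": 0.055},{"translation": [0.013,0.034,0],"turn": [0,0,0],"hand": 0.055},{"translation": [0.013,0.034,0],"turn": [0,0,0],"hand": 0.055},{"translation": [0.013,0.034,0],"turn": [0,0,0],"hand": 0.055},{"translation": [0.013,0.034,0],"turn": [0,0,0],"hand": 0.055}]}}

```text
time: 11.25
ee_pos: [0.6134, -0.1271, 0.2344]
eef_rot: [0.162, 0.987, -0.001, 0.015]
ft_force: [-0.1, -0.4, -1.0]
width: 0.0635
```

Request:
{"fn": "apply_moves", "kwargs": {"deltas": [{"translation": [0.013,0.034,0],"turn": [0.004,0.015,0],"hand": 0.055},{"translation": [0.013,0.032,0],"turn": [0.003,0.014,0],"hand": 0.055},{"translation": [0.011,0.026,-0.005],"turn": [0,0,0],"hand": 0.055},{"translation": [0.003,0.012,-0.01],"turn": [0,0,0],"hand": 0.055},{"translation": [0,0,0],"turn": [0,0,0],"hand": 0.055}]}}

```text
time: 11.75
ee_pos: [0.6561, -0.0123, 0.2215]
eef_rot: [0.158, 0.987, 0.001, 0.001]
ft_force: [-0.3, 0.1, -0.8]
width: 0.0637
```

Request:
{"fn": "apply_moves", "kwargs": {"deltas": [{"translation": [0,0,-0.02],"turn": [0,0,0],"hand": 0.055},{"translation": [0,0,0],"turn": [0,0,0],"hand": 0.055}]}}

```text
time: 11.95
ee_pos: [0.6553, -0.0153, 0.2017]
eef_rot: [0.159, 0.987, 0.0, 0.002]
ft_force: [-0.5, 0.3, -0.2]
width: 0.0635
```

Request:
{"fn": "apply_moves", "kwargs": {"deltas": [{"translation": [0.001,0.003,-0.02],"turn": [0,0,0],"hand": 0.055},{"translation": [0,0,-0.02],"turn": [0,0,0],"hand": 0.055},{"translation": [0,0,-0.02],"turn": [0,0,0],"hand": 0.055},{"translation": [0,0,-0.008],"turn": [0,0,0],"hand": 0.055},{"translation": [0,0,0],"turn": [0,0,0],"hand": 0.055}]}}

```text
time: 12.45
ee_pos: [0.6561, -0.0223, 0.1386]
eef_rot: [0.165, 0.986, -0.0, 0.005]
ft_force: [0.4, -0.8, 0.2]
width: 0.0635
```

Request:
{"fn": "apply_moves", "kwargs": {"deltas": [{"translation": [0.0005,0.01,-0.003],"turn": [0,0,0],"hand": 0.055},{"translation": [0,0,-0.004],"turn": [0,0,0],"hand": 0.055},{"translation": [0,0,0],"turn": [0,0,0],"hand": 0.055}]}}

```text
time: 12.75
ee_pos: [0.6579, -0.0128, 0.1345]
eef_rot: [0.165, 0.986, 0.0, 0.007]
ft_force: [-0.2, 0.4, -0.5]
width: 0.0631
```

Run:
```python
from h import *
s=readout.read_state();print(s["ee_pos"],s["eef_rot"],s["ft_force"])
b=camera("scene");a=camera("wrist");cv2.imwrite("pics/s6.png",b[:,:,::-1]);cv2.imwrite("pics/w6.png",a[:,:,::-1])
c=calibration("scene");print(proj(c,np.array([.6565,-.012,.078])),proj(c,np.array([.6565,-.012,.15])))
```

```text
[ 0.65787352 -0.01280947  0.13450929] [1.65399485e-01 9.86203037e-01 1.72339328e-04 6.82285416e-03] [-0.18264164  0.36459435 -0.45566393]
[282.03782702 225.52041844] [283.44730902 205.72193744]
```

Position is good. I'll lower to contact in small steps.

Request:
{"fn": "apply_moves", "kwargs": {"deltas": [{"translation": [-0.001,0.0005,-0.004],"turn": [0,0,0],"hand": 0.055},{"translation": [0,0,-0.003],"turn": [0,0,0],"hand": 0.055},{"translation": [0,0,-0.002],"turn": [0,0,0],"hand": 0.055}]}}

```text
time: 13.15
ee_pos: [0.6574, -0.012, 0.1259]
eef_rot: [0.165, 0.986, 0.001, 0.008]
ft_force: [-0.6, 0.2, 0.2]
width: 0.0636
```

Request:
{"fn": "apply_moves", "kwargs": {"deltas": [{"translation": [0,0,-0.0015],"turn": [0,0,0],"hand": 0.055}]}}

```text
time: 13.25
ee_pos: [0.6573, -0.0121, 0.1241]
eef_rot: [0.165, 0.986, 0.0, 0.007]
ft_force: [-0.0, 0.3, 0.3]
width: 0.0633
```

Request:
{"fn": "apply_moves", "kwargs": {"deltas": [{"translation": [0,0,0],"turn": [0,0,0],"hand": 0.055}]}}

```text
time: 13.35
ee_pos: [0.6571, -0.0121, 0.1237]
eef_rot: [0.165, 0.986, 0.0, 0.007]
ft_force: [-0.3, 0.2, -0.4]
width: 0.0635
```

Request:
{"fn": "apply_moves", "kwargs": {"deltas": [{"translation": [0,0,-0.0012],"turn": [0,0,0],"hand": 0.055}]}}

```text
time: 13.45
ee_pos: [0.6572, -0.0122, 0.1226]
eef_rot: [0.165, 0.986, 0.0, 0.007]
ft_force: [-0.2, 0.2, 0.9]
width: 0.0632
```

Request:
{"fn": "apply_moves", "kwargs": {"deltas": [{"translation": [0,0,-0.001],"turn": [0,0,0],"hand": 0.055}]}}

```text
time: 13.55
ee_pos: [0.6572, -0.0122, 0.1215]
eef_rot: [0.165, 0.986, 0.0, 0.007]
ft_force: [-0.4, 0.2, -0.6]
width: 0.0634
```

Request:
{"fn": "apply_moves", "kwargs": {"deltas": [{"translation": [0,0,-0.0007],"turn": [0,0,0],"hand": 0.055}]}}

```text
time: 13.65
ee_pos: [0.6574, -0.0123, 0.1213]
eef_rot: [0.165, 0.986, 0.0, 0.008]
ft_force: [-1.0, 0.3, 7.5]
width: 0.0632
```

Contact came at the predicted height, so I'll release.

Request:
{"fn": "apply_moves", "kwargs": {"deltas": [{"translation": [0,0,0.0005],"turn": [0,0,0],"hand": 0.066},{"translation": [0,0,0],"turn": [0,0,0],"hand": 0.07},{"translation": [0,0,0],"turn": [0,0,0],"hand": 0.08},{"translation": [0,0,0],"turn": [0,0,0],"hand": 0.087},{"translation": [0,0,0],"turn": [0,0,0],"hand": 0.087}]}}

```text
time: 14.15
ee_pos: [0.6576, -0.0123, 0.1219]
eef_rot: [0.165, 0.986, 0.001, 0.008]
ft_force: [0.2, -0.5, 0.4]
width: 0.084
```

Request:
{"fn": "apply_moves", "kwargs": {"deltas": [{"translation": [0,0,0],"turn": [0,0,0],"hand": 0.087}]}}

```text
time: 14.25
ee_pos: [0.6576, -0.0123, 0.1218]
eef_rot: [0.165, 0.986, 0.0, 0.008]
ft_force: [1.0, -0.1, 0.4]
width: 0.0858
```

Request:
{"fn": "apply_moves", "kwargs": {"deltas": [{"translation": [0,0,0.012],"turn": [0,0,0],"hand": 0.087},{"translation": [0,0,0.018],"turn": [0,0,0],"hand": 0.087}]}}

```text
time: 14.45
ee_pos: [0.656, -0.0122, 0.1508]
eef_rot: [0.165, 0.986, -0.0, 0.006]
ft_force: [0.2, -0.8, 0.6]
width: 0.0867
```

Request:
{"fn": "apply_moves", "kwargs": {"deltas": [{"translation": [0,0,0.03],"turn": [0,0,0],"hand": 0.087},{"translation": [0,0,0.04],"turn": [0,0,0],"hand": 0.087},{"translation": [0,0,0.02],"turn": [0,0,0],"hand": 0.087},{"translation": [0,0,0],"turn": [0,0,0],"hand": 0}]}}

```text
time: 14.85
ee_pos: [0.6563, -0.0127, 0.2499]
eef_rot: [0.166, 0.986, 0.0, 0.008]
ft_force: [0.4, 0.1, -0.0]
width: 0.0838
```

Run:
```python
from h import *
s=readout.read_state();print(s["ee_pos"],s["eef_rot"],s["ft_force"])
b=camera("scene");cv2.imwrite("pics/s7.png",b[:,:,::-1]);cv2.imwrite("pics/t7.png",camera("top")[:,:,::-1])
a=camera("wrist");cv2.imwrite("pics/w7.png",a[:,:,::-1])
cv2.imwrite("pics/v12.png",np.hstack([cv2.resize(b[150:300,90:350],(520,300)),cv2.resize(a,(270,300))])[:,:,::-1])
c=calibration("scene");p=np.array([.6565,-.012,.15]);print((proj(c,p)-[90,150])*2,(proj(c,p-[0,0,.072])-[90,150])*2)
```

```text
[ 0.65630484 -0.01272556  0.24989848] [1.65626414e-01 9.86158000e-01 1.94186418e-04 7.76226214e-03] [ 0.38527909  0.13474395 -0.01941776]
[386.89461804 111.44387488] [384.07565405 151.04083687]
```

View pics/v12.png

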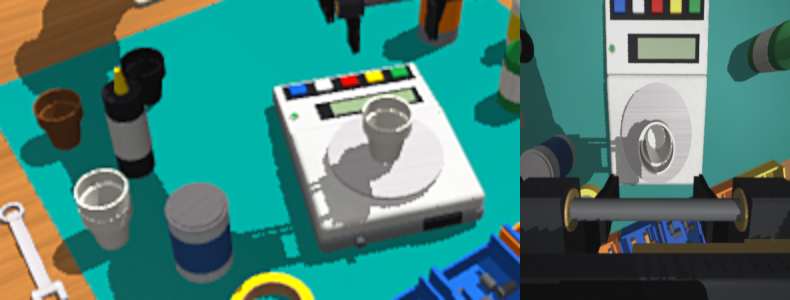

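The cup stands upright in the middle of the pan with two cups left in the stack, and everything else is in place. On to the yellow key.

Request:
{"fn": "apply_moves", "kwargs": {"deltas": [{"translation": [-0.03,0.019,0],"turn": [0,0,0],"hand": 0},{"translation": [-0.036,0.022,0],"turn": [0,0,0],"hand": 0},{"translation": [-0.036,0.022,0],"turn": [0.003,0.015,0],"hand": 0},{"translation": [-0.034,0.021,0],"turn": [0,0,0],"hand": 0},{"translation": [-0.016,0.012,0],"turn": [0,0,0],"hand": 0}], "newtons": 20}}

```text
time: 15.5
ee_pos: [0.4947, 0.0834, 0.236]
eef_rot: [0.167, 0.986, -0.005, -0.008]
ft_force: [0.9, -0.0, 0.8]
width: 0.0351
```

Request:
{"fn": "apply_moves", "kwargs": {"deltas": [{"translation": [0,0,-0.02],"turn": [0,0,0],"hand": 0},{"translation": [0,0,-0.04],"turn": [0,0,0],"hand": 0},{"translation": [0,0,-0.04],"turn": [0,0,0],"hand": 0},{"translation": [0,0,-0.02],"turn": [0,0,0],"hand": 0},{"translation": [0,0,0],"turn": [0,0,0],"hand": 0}]}}

```text
time: 16.0
ee_pos: [0.4873, 0.0867, 0.1077]
eef_rot: [0.163, 0.987, -0.006, -0.012]
ft_force: [0.1, -0.2, 1.2]
width: 0.0014
```

Request:
{"fn": "apply_moves", "kwargs": {"deltas": [{"translation": [0.016,-0.0035,-0.015],"turn": [0.004,-0.012,0],"hand": 0},{"translation": [0,0,-0.015],"turn": [0.004,-0.012,0],"hand": 0},{"translation": [0,0,-0.015],"turn": [0,0,0],"hand": 0},{"translation": [0,0,0],"turn": [0,0,0],"hand": 0}]}}

```text
time: 16.4
ee_pos: [0.5031, 0.0831, 0.0621]
eef_rot: [0.162, 0.987, -0.0, -0.001]
ft_force: [-0.1, -0.0, 0.1]
width: 0.0004
```

Request:
{"fn": "apply_moves", "kwargs": {"deltas": [{"translation": [0,0,-0.012],"turn": [0,0,0],"hand": 0},{"translation": [0,0,-0.008],"turn": [0,0,0],"hand": 0},{"translation": [0,0,-0.004],"turn": [0,0,0],"hand": 0},{"translation": [0,0,0],"turn": [0,0,0],"hand": 0}]}}

```text
time: 16.8
ee_pos: [0.5041, 0.0837, 0.0385]
eef_rot: [0.162, 0.987, 0.0, -0.001]
ft_force: [0.5, -0.1, -0.1]
width: 0.0001
```

Run:
```python
from h import *
c=calibration("wrist");im=camera("wrist");cv2.imwrite("pics/w8.png",im[:,:,::-1]);print(readout.read_state()["ee_pos"],readout.read_state()["ft_force"])
h=cv2.cvtColor(im,cv2.COLOR_RGB2HSV)
for n in("red","green","yellow"):
    lo,hi,_=KEYS[n];m=cv2.inRange(h,np.array(lo),np.array(hi));z=m*0;z[200:235,90:400]=m[200:235,90:400];x=cv2.boundingRect(z);print(n,x,"mid u",x[0]+x[2]/2)
```

```text
[0.50428249 0.08373362 0.03882116] [ 0.52352752 -0.49632465  0.74596103]
red (171, 218, 37, 8) mid u 189.5
green (300, 216, 41, 11) mid u 320.5
yellow (236, 216, 40, 10) mid u 256.0
```

The yellow key is centred under the tool axis (u 256 against 257).

Request:
{"fn": "apply_moves", "kwargs": {"deltas": [{"translation": [-0.001,-0.001,-0.004],"turn": [0,0,0],"hand": 0},{"translation": [0,0,-0.0025],"turn": [0,0,0],"hand": 0}]}}

```text
time: 17.05
ee_pos: [0.504, 0.0828, 0.0329]
eef_rot: [0.162, 0.987, 0.001, 0.0]
ft_force: [-1.4, -1.5, 1.9]
width: 0.0005
```

Request:
{"fn": "apply_moves", "kwargs": {"deltas": [{"translation": [0,0,-0.002],"turn": [0,0,0],"hand": 0}]}}

```text
time: 17.15
ee_pos: [0.5042, 0.0827, 0.031]
eef_rot: [0.162, 0.987, 0.001, 0.001]
ft_force: [-1.0, 0.2, 3.6]
width: -0.0001
```

Request:
{"fn": "apply_moves", "kwargs": {"deltas": [{"translation": [0,0,-0.0015],"turn": [0,0,0],"hand": 0}]}}

```text
time: 17.25
ee_pos: [0.5045, 0.0826, 0.03]
eef_rot: [0.162, 0.987, 0.001, 0.001]
ft_force: [-7.0, -0.9, 20.4]
width: 0.0007
```

Yellow has bottomed out. Lift and move to blue, about (0.466, -0.025).

Request:
{"fn": "apply_moves", "kwargs": {"deltas": [{"translation": [0,0,0.015],"turn": [0,0,0],"hand": 0},{"translation": [0,0,0.015],"turn": [0,0,0],"hand": 0},{"translation": [-0.013,-0.036,0],"turn": [0,0,0],"hand": 0},{"translation": [-0.013,-0.036,0],"turn": [0,0,0],"hand": 0},{"translation": [-0.012,-0.034,0],"turn": [0,0,0],"hand": 0}]}}

```text
time: 17.75
ee_pos: [0.4669, -0.0209, 0.061]
eef_rot: [0.158, 0.987, 0.002, 0.002]
ft_force: [0.3, -0.9, 0.8]
width: 0.0006
```

Request:
{"fn": "apply_moves", "kwargs": {"deltas": [{"translation": [0,0,0],"turn": [0,0,0],"hand": 0},{"translation": [0,0,0],"turn": [0,0,0],"hand": 0}]}}

```text
time: 17.95
ee_pos: [0.4654, -0.0251, 0.061]
eef_rot: [0.161, 0.987, 0.002, 0.002]
ft_force: [1.7, 0.3, -1.8]
width: 0.0004
```

Request:
{"fn": "apply_moves", "kwargs": {"deltas": [{"translation": [0,0,-0.012],"turn": [0,0,0],"hand": 0},{"translation": [0,0,-0.008],"turn": [0,0,0],"hand": 0},{"translation": [0,0,-0.003],"turn": [0,0,0],"hand": 0},{"translation": [0,0,0],"turn": [0,0,0],"hand": 0}]}}

```text
time: 18.35
ee_pos: [0.4657, -0.0226, 0.0351]
eef_rot: [0.16, 0.987, 0.002, 0.001]
ft_force: [-0.0, 0.6, 0.8]
width: 0.0003
```

Run:
```python
from h import *
im=camera("wrist");print(readout.read_state()["ee_pos"])
h=cv2.cvtColor(im,cv2.COLOR_RGB2HSV)
for n in("red","blue"):
    lo,hi,_=KEYS[n];m=cv2.inRange(h,np.array(lo),np.array(hi));z=m*0;z[200:226,90:420]=m[200:226,90:420];x=cv2.boundingRect(z);print(n,x,"mid u",x[0]+x[2]/2)
```

```text
[ 0.46576807 -0.02262502  0.03531529]
red (368, 222, 38, 4) mid u 387.0
blue (233, 220, 40, 6) mid u 253.0
```

Request:
{"fn": "apply_moves", "kwargs": {"deltas": [{"translation": [-0.001,-0.0022,-0.0015],"turn": [0,0,0],"hand": 0},{"translation": [0,0,-0.002],"turn": [0,0,0],"hand": 0}]}}

```text
time: 18.6
ee_pos: [0.4653, -0.0245, 0.032]
eef_rot: [0.159, 0.987, 0.002, 0.002]
ft_force: [-1.3, -1.1, 2.5]
width: 0.0003
```

Request:
{"fn": "apply_moves", "kwargs": {"deltas": [{"translation": [0,0,-0.0015],"turn": [0,0,0],"hand": 0}]}}

```text
time: 18.7
ee_pos: [0.4655, -0.0247, 0.0307]
eef_rot: [0.159, 0.987, 0.002, 0.002]
ft_force: [-0.3, -0.5, 4.0]
width: 0.0003
```

Request:
{"fn": "apply_moves", "kwargs": {"deltas": [{"translation": [0,0,-0.0015],"turn": [0,0,0],"hand": 0}]}}

```text
time: 18.8
ee_pos: [0.4658, -0.0247, 0.0297]
eef_rot: [0.159, 0.987, 0.002, 0.002]
ft_force: [-8.8, -0.6, 23.5]
width: 0.0009
```

Request:
{"fn": "apply_moves", "kwargs": {"deltas": [{"translation": [0,0,0.015],"turn": [0,0,0],"hand": 0},{"translation": [-0.01,0,0.03],"turn": [0,0,0],"hand": 0},{"translation": [-0.01,0,0.045],"turn": [0,0,0],"hand": 0},{"translation": [0,0,0.045],"turn": [0,0,0],"hand": 0},{"translation": [0,0,0],"turn": [0,0,0],"hand": 0}]}}

```text
time: 19.3
ee_pos: [0.4435, -0.0256, 0.1686]
eef_rot: [0.16, 0.987, 0.001, 0.001]
ft_force: [1.0, 0.0, -0.3]
width: 0.0001
```

Run:
```python
from h import *
s=readout.read_state();print(s["time"],s["ee_pos"],s["ft_force"])
b=camera("scene")[:,:,::-1];a=cv2.imread("pics/s7.png");a0=cv2.imread("pics/scene0.png")
print("cup region diff",np.abs(b[195:232,268:298].astype(int)-a[195:232,268:298]).mean(),"stack/bench diff",np.abs(b[195:300,90:215].astype(int)-a[195:300,90:215]).mean())
p=proj(calibration("scene"),np.array([.657,-.012,.15]));print(p)
# cup foot centre on pan vs pan: pan contour in top view
t=camera("top");cv2.imwrite("pics/t9.png",t[:,:,::-1])
d=np.abs(t.astype(int)-cv2.imread("pics/top0.png")[:,:,::-1]).max(2);m=(d>30).astype(np.uint8);z=m*0;z[110:175,235:310]=m[110:175,235:310]
n,l,st,ce=cv2.connectedComponentsWithStats(z);print(st[1:][st[1:,4]>30],proj(calibration("top"),np.array([.657,-.012,.15])))
```

```text
19.3 [ 0.44345951 -0.02560835  0.1685561 ] [ 0.98380913  0.03586395 -0.26190453]
cup region diff 4.0762762762762765 stack/bench diff 20.096888888888888
[283.56742533 205.84052168]
[[258 130  30  25 473]] [266.35551281 139.67045695]
```

Run:
```python
from h import *
from bench import order
b=camera("scene")[:,:,::-1];a=cv2.imread("pics/scene0.png");a7=cv2.imread("pics/s7.png")
for n,(u0,v0,u1,v1) in dict(stackfoot=(128,252,165,278),tin=(170,240,215,295),tape=(200,285,250,330),wrench=(85,250,128,310),cup=(268,195,298,232),bottles=(335,160,380,210)).items():
    print(n,*[round(float(np.abs(b[v0:v1,u0:u1].astype(int)-q[v0:v1,u0:u1]).mean()),1) for q in(a,a7)])
print(order.close_job())
```

```text
stackfoot 6.8 20.2
tin 3.4 39.7
tape 2.3 6.3
wrench 5.9 0.6
cup 68.3 4.1
bottles 2.7 0.6
the job is handed in; nothing more can be done
None
```

I pressed green, then white, with the pan empty. I then lifted only the top cup, set it down in the middle of the pan and let go, and pressed yellow and then blue. The job is handed in; it reports no verdict. The robot's clock read about 19.5 s of the 64 s allowed.

- **Keys:** each key was pushed to its stop, with about 20–24 N at the bottom, then released with at least a 30 mm lift before the next. I saw no sign of touching the red key.
- **Cup:** the picture after release showed it upright near the middle of the pan, and it had not moved visibly by the end. I set it down with a brief 7.5 N contact force.
- **Rest of the bench:** the picture after release showed two cups left in the stack. At hand-in, the stack foot, tin, tape, wrench and bottles showed only small pixel differences from the start picture. The stack, tin and tape areas differed more from the picture taken after release (20, 40 and 6 grey levels). I put that down to the arm's shadow, but did not check it by eye because my 12 views were used up.
- **Disagreement:** by contact and by camera, the fingertips sat about 12 mm behind the reported TCP, not 14 mm ahead as the description says. I set the press and grasp heights from the contact I measured.

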